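Roll the lens tubes up the loading ramp into their seats

TASK

Two long black lens tubes and one short spacer ring lie at the bottom of the three-lane sloped ramp. With the fingertips, roll each of the two lens tubes up its own lane, over the crest and into the seat against the end stop, so that it stays there and does not roll back. Only push them, never lift them off the ramp, and leave the spacer ring at the bottom and the things around the ramp where they are.

Things in the scene. Friction and masses are not known exactly. Their poses are not given: they have to be found in the camera images.
- fixture: Three-lane aluminium ramp, bolted to the table; place and heading change. Origin: centre of its base on the table top; x uphill along the lanes, y across, z up. Base plate 232 mm along x, 218 mm along y, 8 mm thick. Lane centre lines at y = -64, 0, +64 mm; lanes 58 mm wide between walls 6 mm thick, 10 mm above the floor. Nothing is above the lanes.
- ramp: The sloped lane floor, part of the fixture, rising 7 degrees. Origin on its upper edge (the crest), middle lane, at fixture x = +60, z = +36 mm; own x up the slope, y across the lanes, z square to the floor, whose surface is z = 0. A roller on it has its axis at z = 20 mm.
- low_lip (a point): Top of the low lip (5 mm thick, 7 mm high) across the open lower end of the lanes, middle lane, at fixture x = -98, z = +24 mm. Fingers reach the rollers from behind, over the lip and the low walls.
- seat (a point): Floor of the seat at the foot of the end stop, middle lane, at fixture x = +98, z = +28 mm; other lanes 64 mm to either side. Beyond the crest the floor drops 5 mm and falls 4 degrees further to the stop: an upright plate across all lanes, face at x = +98 mm, top 61 mm above the table. A tube in the seat stays there.
- tube_1: First lens tube: black cylinder, diameter 40 mm, 52 mm long, 80 to 165 g, smooth, glass ends, rolls freely; starts at rest across its lane, against the low lip (the lane changes). Origin: centre of the cylinder, then at fixture x = -81, z = 39 mm; own y = the cylinder's axis, x and z turn as it rolls. Seated against the stop: x = +78, z = 50 mm; short of the crest it rolls back.
- tube_2: Second lens tube: black cylinder, diameter 40 mm, 52 mm long, 80 to 165 g, smooth, glass ends, rolls freely; starts at rest across its lane, against the low lip (the lane changes). Origin: centre of the cylinder, then at fixture x = -81, z = 39 mm; own y = the cylinder's axis, x and z turn as it rolls. Seated against the stop: x = +78, z = 50 mm; short of the crest it rolls back.
- ring: Spacer ring: a black disc-like roller, diameter 40 mm but only 18 mm long, plain steel-coloured ends, about 60 g, standing on its rim in the remaining lane, at rest against the low lip. To be left alone. Origin at its centre, y along its axis (across the lane).
- post: Bystander: loose steel optical post on a round foot, 36 mm across the foot, 13 mm across the post, 70 mm tall, beside the ramp at fixture y about +155 to +175 mm. Origin: centre of its underside.
- driver: Bystander: loose screwdriver 150 mm long, lying beside the ramp at fixture y about -155 to -175 mm, roughly along the lanes. Origin at its underside near the middle, x along the tool.
- lens_case: Bystander: loose flat white plastic case 60 x 60 x 25 mm, left of the ramp. Origin: centre of its underside.
- mirror_mount: Bystander: loose mirror mount, a black square frame of 44 mm on a steel post, 94 mm tall, right of the ramp. Origin: centre of its underside.
- cleaner: Bystander: loose bottle, 52 mm across, 130 mm tall, far left. Origin: centre of its underside.
- screw_bin: Bystander: loose open grey bin 80 x 90 x 40 mm, far right. Origin: centre of its underside.
- mouse: Bystander: loose round black computer mouse 62 mm across, 32 mm tall, near left. Origin: centre of its underside.

How it is judged:
By the outcome, as a careful person would: the job done as asked, in the order asked, and still so for the second after the job is handed in, with the robot touching nothing.
It also fails if it takes over 48 s, if anything falls off the work surface, if the arm or the gripper's body presses on something with over 40 N, if the wrist force passes 120 N, or if a joint passes its speed limit or range.

ROBOT

A 7-joint arm with a two-finger parallel gripper is mounted at the origin on the work surface. World frame = base frame: x ahead of the robot, y to its left, z up, the work surface at z = 0. Lengths are in m, angles in rad, forces in N, time in s.
With the tool pointing down it reaches from about 0.425 to 0.925 m from the base axis. Payload 6.8 kg.
Tool frame: the origin (TCP) lies on the centre line of the jaws, within the pads' length; the fingertips stand 17 mm ahead of it and the grasp point (between the pads) lies 2 mm behind it; x points along the fingers, y is the direction in which the jaws open and shut, and the axes are right-handed (so a half turn about x gives the same grasp; the last joint's range is limited). The gripper opens to 85 mm and grips with 20 to 120 N. Pads are 22 mm wide; open, the fingers measure 114 mm over their backs; the gripper's body (76 mm by 85 mm) begins 54 mm behind the grasp point. The pads swing forward as they close: fully open they stand 13 mm farther back than shut.
Start: joints at [-0.108, 0.477, 0.022, 1.555, -0.011, 1.109, -0.083], TCP at [0.675, 0, 0.248] pointing down, gripper open.
Joint ranges: [-2.96, 2.96], [-0.34, 2.1], [-1.41, 1.46], [0.24, 2.44], [-1.37, 4.51], [0.17, 1.92], [-2.96, 2.96]. Speed limits (rad/s): [2.39, 2.39, 3.14, 3.14, 3.14, 3.14, 3.14].

INTERFACE

Orientations are given as a unit quaternion [x, y, z, w].
In Python, from station import r, read_camera, camera_params gives the robot as it stands.
- The arm moves only by the tool play_rows, never from a script. Its argument "motion" is text: rows parted by semicolons, each of 7 numbers parted by spaces: the turn, a rotation vector about the tool's x, y, z in units of 5 degrees (1.0 is 5 degrees), then the shift along the tool's x, y, z in m, then the opening, from -1 (shut) to 1 (fully open), so that 0 is half open. A call has 1 to 12 rows; each row is the pose to reach, as a shift and turn from the pose commanded when the call began, along the tool's axes at that moment; what a row does not reach only later rows make up. A row lasts 1/12 s, in which the tool goes at most 41.7 mm and 7.16 degrees, less where a joint would pass 70% of its speed; a pose out of reach is approached as far as the arm can. A call with a gripper value outside its range is refused whole. The fingers move at their own pace and stop on an object; "squeeze" is the grip in N (left out, the last holds). Time passes only in rows, so rows that repeat a pose let the fingers close. It gives the time, the measured TCP pose, the force and the opening at its end, in the units of the state.
- r.observe(): the state, without advancing time (a new reading comes with each control period).
- read_camera(name): name is "scene" or "side" or "wrist"; returns the picture (400x640x3 uint8, blue, green, red); there is no depth.
- camera_params(name): a dict with "mtx" (3x3 intrinsics, pixels), "origin" and "attitude" of the camera in the world; the wrist camera has in their place "mount" (4x4, takes a point from camera to tool coordinates, whose origin is the TCP and whose axes are the tool frame's). Camera axes: x right, y down, z forward; pixel columns grow to the right and rows downward; lengths in m; the calibration is good to about 2 mm. A picture is of the moment at which its call begins: read the wrist's pose just before it. camera_params takes no time and is no camera call.
- r.close_job(): hands the job in, once; it reports no verdict.
The state is a dict: "t": time; "joint_positions": joint angles; "joint_vel": joint speeds; "effort": joint torques, N m; "ee_pos": TCP position; "tcp_rot": TCP orientation; "contact_force": force on the tool from outside, world axes, zero at the start; "moment": the same for the moment, N m; "finger_gap": finger opening in m.
Only numpy, scipy, OpenCV 4.12 (cv2) and the standard library are available. Lean on these libraries where they do the work, as an engineer would, in place of code of your own. Each camera call takes 0.05 s, during which the arm holds its last target. There are 200 camera calls.

## Working session

There is one attempt and no reset: what is moved stays moved. The work goes in short steps, Python scripts to look and compute and a tool call to move; the robot and the scene stay as the last step left them, time stands still between calls to the robot, and variables do not carry over. Pictures are saved under pics/ and viewed, about 8 in all and at most 12, crops included, and the job is handed in when it is done.

Besides the shell and the picture viewer there is one more tool, called after "Request:" in YAML: its name, and indented under it one key for each argument. play_rows: Moves the arm, as the interface text tells. Its arguments: {"type":"object","properties":{"motion":{"type":"string"},"squeeze":{"type":"number"}},"required":["motion"]}

```bash
mkdir -p pics
python3 - <<'E'
from station import r, read_camera, camera_params
import cv2
s=r.observe(); print({k:s[k] for k in('t','ee_pos','tcp_rot','contact_force','finger_gap')})
for n in('scene','side','wrist'):
    cv2.imwrite(f'pics/{n}0.png',read_camera(n)); print(n,camera_params(n))
E
```

```text
{'t': 0.0, 'ee_pos': array([ 6.74426613e-01, -3.24387657e-05,  2.47288633e-01]), 'tcp_rot': array([-0.49949393, -0.50043091,  0.50051026, -0.49956401]), 'contact_force': array([-0.31988081,  0.87959135, -0.37885281]), 'finger_gap': 0.08522635447334069}
scene {'mtx': array([[508.43059966,   0.        , 318.88844958],
       [  0.        , 508.43059966, 204.76396143],
       [  0.        ,   0.        ,   1.        ]]), 'origin': array([1.29199509, 0.21299695, 1.2461811 ]), 'attitude': array([ 0.58517348,  0.75851486, -0.23089361, -0.17004509])}
side {'mtx': array([[496.13666672,   0.        , 320.29849859],
       [  0.        , 496.13666672, 193.54373359],
       [  0.        ,   0.        ,   1.        ]]), 'origin': array([0.46527092, 0.96040045, 0.90280049]), 'attitude': array([-0.03631308,  0.91189257, -0.40871168,  0.0093839 ])}
wrist {'mtx': array([[341.0931724 ,   0.        , 325.00406099],
       [  0.        , 341.0931724 , 199.63258903],
       [  0.        ,   0.        ,   1.        ]]), 'mount': array([[ 2.89661275e-04, -2.61184465e-01,  9.65288864e-01,
        -1.25260900e-01],
       [ 9.99999796e-01,  6.24581887e-04, -1.31080068e-04,
         6.07966176e-04],
       [-5.68665862e-04,  9.65288706e-01,  2.61184592e-01,
        -6.60526133e-02],
       [ 0.00000000e+00,  0.00000000e+00,  0.00000000e+00,
         1.00000000e+00]])}
```

View pics/scene0.png

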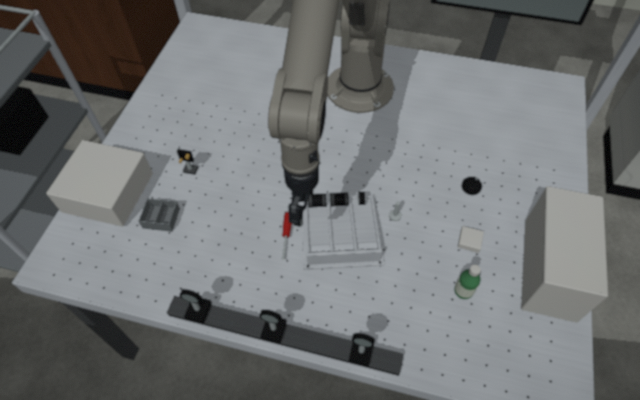

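View pics/wrist0.png

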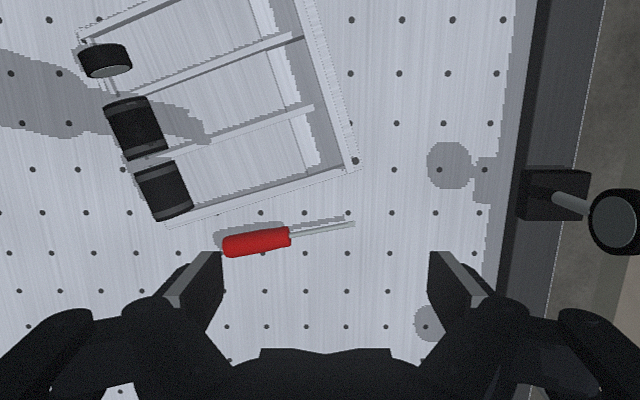

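The scene picture shows the tubes at pixels (318,200) and (340,199), the ring at (362,198), and the driver at (288,225). In the wrist picture the tubes are at (135,127) and (163,190), the ring is at (105,60), and uphill runs to the right. The tubes are therefore in the middle and −y lanes. Next I'll enlarge both pictures to get the fixture's pose.

Run:
```python
import cv2
a=cv2.imread('pics/wrist0.png')[0:240,60:380]; cv2.imwrite('pics/wc.png',cv2.resize(a,(800,600),interpolation=cv2.INTER_CUBIC))
a=cv2.imread('pics/scene0.png')[180:280,280:413]; cv2.imwrite('pics/sc.png',cv2.resize(a,(798,600),interpolation=cv2.INTER_CUBIC))
```

```text
(no output)
```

View pics/wc.png

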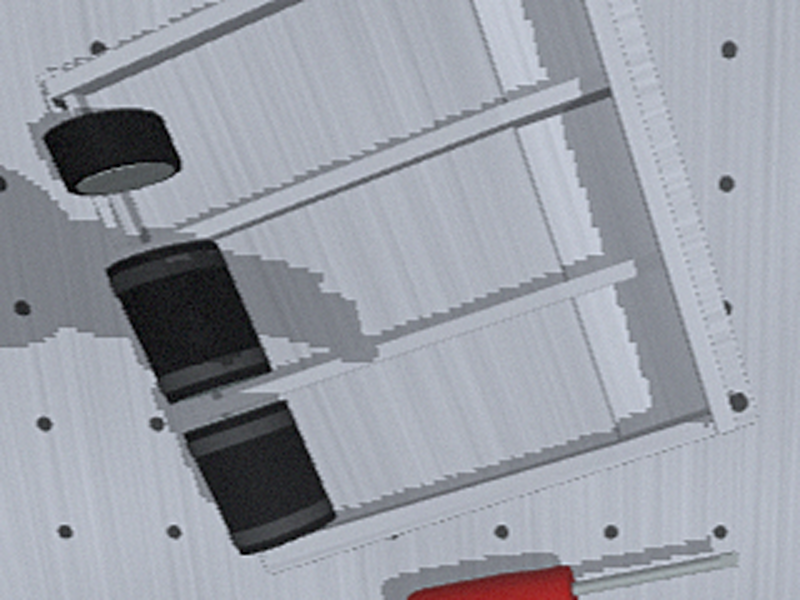

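View pics/sc.png

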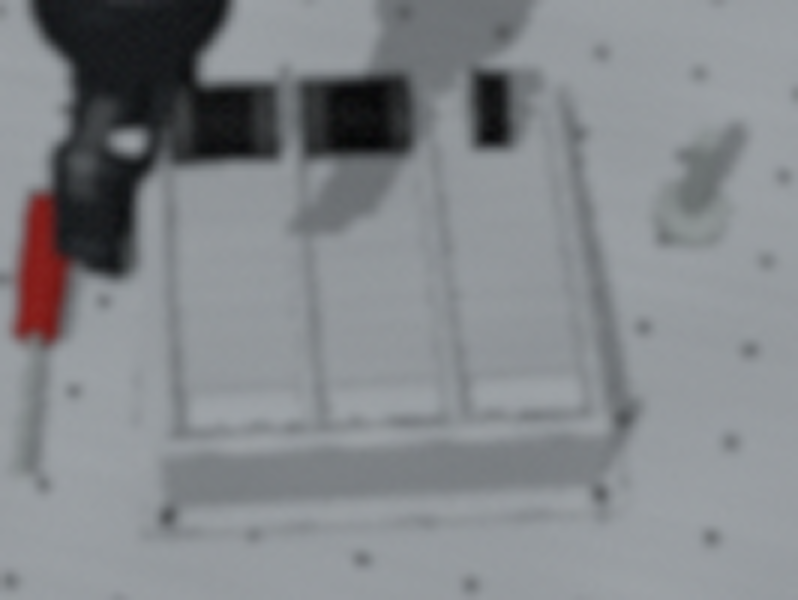

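The wrist picture shows both tubes and the ring resting at the lip, with tube centres at wrist pixels (136,128) and (165,190). The scene crop gives the base plate's front corners. Next I fit the fixture's pose.

```bash
cat > h.py <<'E'
import numpy as np, cv2
from scipy.spatial.transform import Rotation as Ro
from scipy.optimize import least_squares
from station import r, read_camera, camera_params
def cam(n,s=None):
    p=camera_params(n)
    if n=='wrist':
        s=s or r.observe(); T=np.eye(4); T[:3,:3]=Ro.from_quat(s['tcp_rot']).as_matrix(); T[:3,3]=s['ee_pos']
        M=T@p['mount']; return p['mtx'],M[:3,:3],M[:3,3]
    return p['mtx'],Ro.from_quat(p['attitude']).as_matrix(),p['origin']
def proj(c,P):
    q=(np.atleast_2d(P)-c[2])@c[1]; return (q[:,:2]/q[:,2:])@c[0][:2,:2].T+c[0][:2,2]
def fix2w(v,P):
    return Ro.from_euler('z',v[2]).apply(np.atleast_2d(P)/1000.)+[v[0],v[1],0]
E
python3 - <<'E'
from h import *
W=[((270,572),(-116,-109,8)),((755,420),(116,-109,8)),((262,476),(-81,-64,39)),((190,320),(-81,0,39)),((112,150),(-81,64,39))]
S=[((145,535),(116,-109,8)),((607,518),(116,109,8)),((356,118),(-81,0,39)),((493,110),(-81,64,39))]
D=[(cam('wrist'),np.array([w[0] for w in W])/2.5+[60,0],[w[1] for w in W]),(cam('scene'),np.array([w[0] for w in S])/6+[280,180],[w[1] for w in S])]
f=lambda v:np.concatenate([(proj(c,fix2w(v,P))-p).ravel() for c,p,P in D])
s=least_squares(f,[.7,.1,0]);print(s.x,np.degrees(s.x[2]));print(f(s.x).reshape(-1,2).round(1))
print(fix2w(s.x,[(-81,-64,39),(-81,0,39),(-116,0,39),(-116,-64,39),(47,0,55),(47,-64,55)]).round(4))
print(Ro.from_quat(r.observe()['tcp_rot']).as_matrix().round(3))
E
```

```text
[0.57162245 0.07113829 0.30824445] 17.661106193992374
[[-2.   0.6]
 [ 0.4  0.2]
 [ 0.4 -0.4]
 [ 1.2  0.2]
 [ 1.6  0.1]
 [-0.  -1.5]
 [ 3.5 -2.7]
 [ 0.2 -0.8]
 [-0.3 -0.6]]
[[ 0.5139 -0.0144  0.039 ]
 [ 0.4944  0.0466  0.039 ]
 [ 0.4611  0.0359  0.039 ]
 [ 0.4805 -0.025   0.039 ]
 [ 0.6164  0.0854  0.055 ]
 [ 0.6358  0.0244  0.055 ]]
[[-0.001  1.    -0.   ]
 [-0.    -0.    -1.   ]
 [-1.    -0.001  0.   ]]
```

Request:
play_rows:
  motion: "1.4 0 0 0.01 -0.02 0.003 -0.6;2.8 0 0 0.02 -0.04 0.006 -0.6;4.2 0 0 0.03 -0.06 0.009 -0.6;5.6 0 0 0.04 -0.08 0.012 -0.6;7 0 0 0.05 -0.1 0.015 -0.6;8.4 0 0 0.06 -0.12 0.018 -0.6;9.8 0 0 0.07 -0.14 0.02 -0.6;11.2 0 0 0.08 -0.16 0.022 -0.6;12.6 0 0 0.09 -0.18 0.024 -0.6;13.8 0 0 0.095 -0.192 0.026 -0.6;14.47 0 0 0.097 -0.197 0.026 -0.6;14.47 0 0 0.097 -0.197 0.026 -0.6"

```text
t: 1.15
ee_pos: [0.476, -0.0261, 0.1506]
tcp_rot: [-0.698, -0.108, 0.7, -0.108]
contact_force: [0.5, 1.5, -0.2]
finger_gap: 0.017
```

Run:
```python
from h import *
s=r.observe();print(s['t'],s['ee_pos'],s['joint_positions'],s['finger_gap']);R=Ro.from_quat(s['tcp_rot']).as_matrix();print(R.round(3))
v=[0.57162,0.07114,0.30824]
w=read_camera('wrist'); d=read_camera('side')
def mark(im,c,P):
    for u in proj(c,P): cv2.drawMarker(im,tuple(int(round(x)) for x in u),(0,0,255),0,6,1)
P=fix2w(v,[(-116,-109,8),(-116,109,8),(116,-109,8),(116,109,8),(-98,0,24),(-98,-64,24),(98,-96,61),(98,96,61),(60,0,36)])
mark(w,cam('wrist',s),P); c=cam('side'); mark(d,c,P)
mark(d,c,s['ee_pos']+.017*R[:,0])
print(proj(c,P[4]))
u=proj(c,P[-1])[0].astype(int);x0=max(u[0]-110,0);y0=max(u[1]-90,0);print(x0,y0)
a=cv2.resize(d[y0:y0+150,x0:x0+200],(560,420),interpolation=cv2.INTER_CUBIC)
cv2.imwrite('pics/b.png',a);cv2.imwrite('pics/w1.png',w)
```

```text
1.15 [ 0.47603075 -0.0261322   0.15058317] [-0.30543316  0.28857415  0.26980316  2.12390602 -0.11213704  0.7446822
 -1.22843413] 0.017030136481172974
[[-0.003  0.301 -0.954]
 [-0.    -0.954 -0.301]
 [-1.    -0.001  0.002]]
[[337.46128866 211.26245761]]
166 127
```

View pics/w1.png

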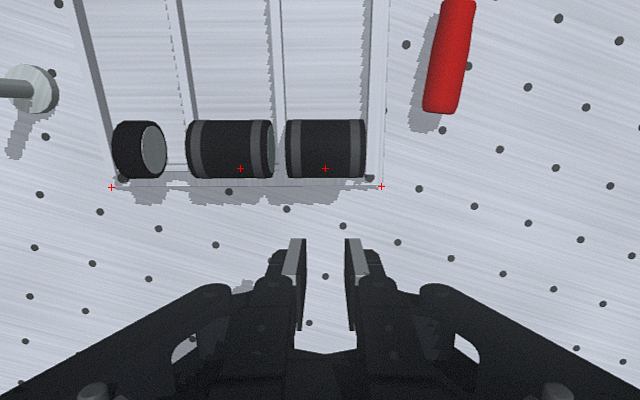

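View pics/b.png

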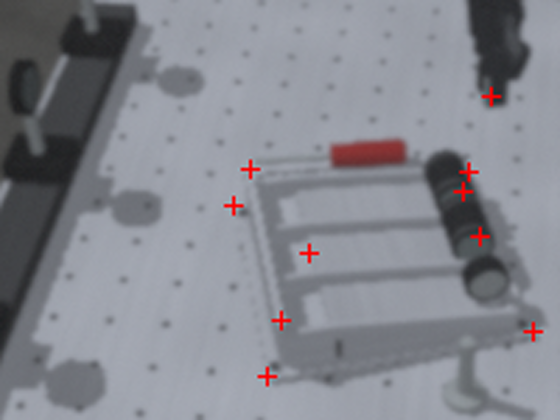

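The marks in the wrist view lie on the base edge at (111,187) and (381,186), the lanes run vertical and the jaws are centred on the outer tube at column 326. In the side view the fingertip mark sits at the finger end. I'll go down behind tube A and start the push.

Request:
play_rows:
  motion: "0 0 0 0.02 0 0 -0.6;0 0 0 0.045 0 0 -0.6;0 0 0 0.07 0 0 -0.6;0 0 0 0.088 0 0 -0.6;0 0 0 0.097 0 0 -0.6;0 0 0 0.099 0 0 -0.6;0 0 0 0.099 0 0 -0.6;0 0 0 0.098 0 -0.006 -0.6;0 0 0 0.098 0 -0.012 -0.6;0 0 0 0.097 0 -0.018 -0.6;0 0 0 0.096 0 -0.025 -0.6;0 0 0 0.0955 0 -0.032 -0.6"

```text
t: 2.25
ee_pos: [0.5098, -0.0159, 0.0565]
tcp_rot: [0.699, 0.109, -0.698, 0.109]
contact_force: [-0.4, 0.3, 0.4]
finger_gap: 0.017
```

Request:
play_rows:
  motion: "0 0 0 -0.0009 0 -0.007 -0.6;0 0 0 -0.0017 0 -0.014 -0.6;0 0 0 -0.0026 0 -0.021 -0.6;0 0 0 -0.0034 0 -0.028 -0.6;0 0 0 -0.0043 0 -0.035 -0.6;0 0 0 -0.0052 0 -0.042 -0.6;0 0 0 -0.006 0 -0.049 -0.6;0 0 0 -0.0069 0 -0.056 -0.6;0 0 0 -0.0077 0 -0.063 -0.6;0 0 0 -0.0086 0 -0.07 -0.6;0 0 0 -0.0095 0 -0.077 -0.6;0 0 0 -0.0103 0 -0.084 -0.6"

```text
t: 3.25
ee_pos: [0.5892, 0.0094, 0.0662]
tcp_rot: [-0.699, -0.108, 0.699, -0.108]
contact_force: [-1.4, 0.0, 0.6]
finger_gap: 0.0171
```

Run:
```python
from h import *
s=r.observe();print(s['t'],s['ee_pos'],s['contact_force'])
print(Ro.from_euler('z',-.30824).apply(s['ee_pos']-[.57162,.07114,0]))
w=read_camera('wrist')
d=cv2.resize(read_camera('side')[127:277,166:366],(640,480),interpolation=cv2.INTER_CUBIC)
cv2.imwrite('pics/c.png',cv2.vconcat([cv2.resize(w,(320,200)),cv2.resize(d,(320,240))]))
```

```text
3.25 [0.58921189 0.00940567 0.06618785] [-1.36243437  0.04348523  0.63896321]
[-0.00196632 -0.06416179  0.06618785]
```

View pics/c.png

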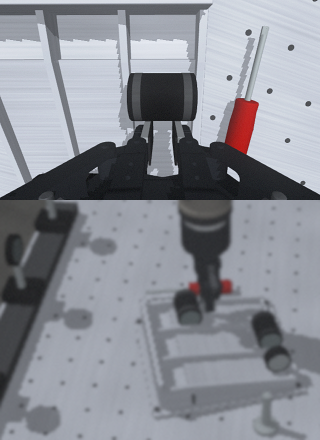

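Tube A is square in its lane with the pads behind it, at (162,97) in the upper half, about 30 mm short of the crest. I continue over the crest.

Request:
play_rows:
  motion: "0 0 0 -0.0009 0 -0.007 -0.6;0 0 0 -0.0017 0 -0.014 -0.6;0 0 0 -0.0025 0 -0.02 -0.6;0 0 0 -0.0031 0 -0.025 -0.6;0 0 0 -0.0037 0 -0.03 -0.6;0 0 0 -0.004 0 -0.034 -0.6;0 0 0 -0.004 0 -0.038 -0.6;0 0 0 -0.004 0 -0.042 -0.6;0 0 0 -0.004 0 -0.045 -0.6;0 0 0 -0.004 0 -0.047 -0.6;0 0 0 -0.004 0 -0.047 -0.6;0 0 0 -0.004 0 -0.047 -0.6"

```text
t: 4.35
ee_pos: [0.6333, 0.0234, 0.07]
tcp_rot: [-0.699, -0.108, 0.699, -0.108]
contact_force: [0.1, 1.7, 0.5]
finger_gap: 0.0172
```

Request:
play_rows:
  motion: "0 0 0 0 0 0.005 -0.6;0 0 0 -0.015 0 0.01 -0.6;0 0 0 -0.035 0 0.012 -0.6;0 0 0 -0.06 0 0.015 -0.6;0 0 0 -0.08 0 0.02 -0.6;0 0 0 -0.08 0 0.02 -0.6"

```text
t: 4.85
ee_pos: [0.6155, 0.0166, 0.1543]
tcp_rot: [0.701, 0.108, -0.697, 0.108]
contact_force: [0.7, -0.6, -0.4]
finger_gap: 0.0172
```

Run:
```python
from h import *
s=r.observe();print(s['t'],s['ee_pos'],s['contact_force'])
p=Ro.from_euler('z',-.30824).apply(s['ee_pos']-[.57162,.07114,0])
print(p); R=Ro.from_quat(s['tcp_rot']).as_matrix()
t=fix2w([0.57162,0.07114,0.30824],(-120,0,150))[0];print('shift',R.T@(t-s['ee_pos']))
w=read_camera('wrist')
d=cv2.resize(read_camera('side')[127:277,166:366],(640,480),interpolation=cv2.INTER_CUBIC)
cv2.imwrite('pics/d.png',cv2.vconcat([cv2.resize(w,(400,250)),cv2.resize(d,(400,300))]))
```

```text
4.85 [0.61551051 0.01655826 0.15426762] [ 0.65239735 -0.59791606 -0.35467399]
[ 0.02526279 -0.06532484  0.15426762]
shift [ 0.0033702  -0.06513642  0.14537095]
```

View pics/d.png

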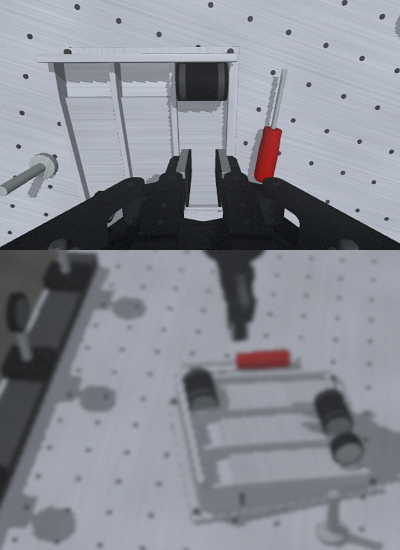

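Tube A rests against the stop, at (202,82) in the upper half, and the driver hasn't moved. Next I go behind tube B in the middle lane.

Request:
play_rows:
  motion: "0 0 0 0 -0.008 0.018 -0.6;0 0 0 0 -0.016 0.036 -0.6;0 0 0 0 -0.024 0.054 -0.6;0 0 0 0 -0.032 0.072 -0.6;0 0 0 0.001 -0.04 0.09 -0.6;0 0 0 0.002 -0.048 0.108 -0.6;0 0 0 0.003 -0.056 0.126 -0.6;0 0 0 0.003 -0.062 0.14 -0.6;0 0 0 0.003 -0.065 0.146 -0.6;0 0 0 0.003 -0.065 0.146 -0.6;0 0 0 0.003 -0.065 0.146 -0.6"

```text
t: 5.87
ee_pos: [0.4558, 0.0352, 0.1469]
tcp_rot: [0.699, 0.109, -0.699, 0.109]
contact_force: [-0.6, -0.1, -0.4]
finger_gap: 0.0167
```

Run:
```python
from h import *
s=r.observe();print(s['t'],s['ee_pos'],s['joint_positions'])
print(Ro.from_euler('z',-.30824).apply(s['ee_pos']-[.57162,.07114,0]));print(Ro.from_quat(s['tcp_rot']).as_matrix().round(3))
cv2.imwrite('pics/e.png',read_camera('wrist'))
```

```text
5.8667 [0.45578458 0.03515744 0.14687902] [-0.43784675  0.26289083  0.25977112  2.17037589 -0.10142052  0.7191936
 -1.37261081]
[-0.12129245  0.00085572  0.14687902]
[[ 0.     0.304 -0.953]
 [-0.    -0.953 -0.304]
 [-1.     0.    -0.   ]]
```

View pics/e.png

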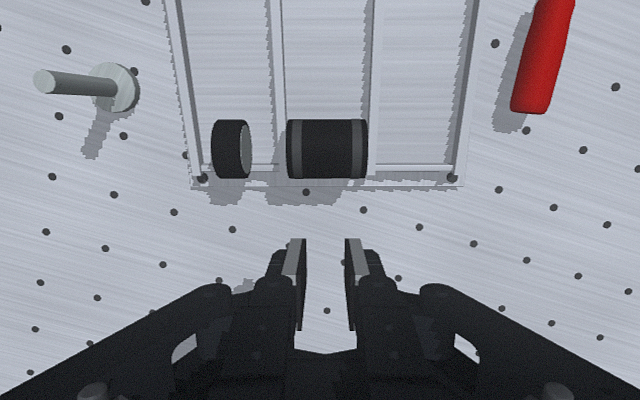

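Tube B is centred on the jaws at column 327, with the ring clear to the left at (231,148). I push it the same way.

Request:
play_rows:
  motion: "0 0 0 0.02 0 0 -0.6;0 0 0 0.045 0 0 -0.6;0 0 0 0.07 0 0 -0.6;0 0 0 0.085 0 0 -0.6;0 0 0 0.093 0 0 -0.6;0 0 0 0.095 0 0 -0.6;0 0 0 0.095 0 0 -0.6;0 0 0 0.094 0 -0.006 -0.6;0 0 0 0.094 0 -0.012 -0.6;0 0 0 0.093 0 -0.018 -0.6;0 0 0 0.092 0 -0.025 -0.6;0 0 0 0.0915 0 -0.032 -0.6"

```text
t: 6.92
ee_pos: [0.4872, 0.0452, 0.0563]
tcp_rot: [0.699, 0.109, -0.698, 0.108]
contact_force: [0.3, 0.3, 2.3]
finger_gap: 0.0168
```

Request:
play_rows:
  motion: "0 0 0 -0.0009 0 -0.007 -0.6;0 0 0 -0.0017 0 -0.014 -0.6;0 0 0 -0.0026 0 -0.021 -0.6;0 0 0 -0.0034 0 -0.028 -0.6;0 0 0 -0.0043 0 -0.035 -0.6;0 0 0 -0.0052 0 -0.042 -0.6;0 0 0 -0.006 0 -0.049 -0.6;0 0 0 -0.0069 0 -0.056 -0.6;0 0 0 -0.0077 0 -0.063 -0.6;0 0 0 -0.0086 0 -0.07 -0.6;0 0 0 -0.0095 0 -0.077 -0.6;0 0 0 -0.0103 0 -0.084 -0.6"

```text
t: 7.92
ee_pos: [0.5667, 0.0704, 0.066]
tcp_rot: [0.699, 0.108, -0.699, 0.108]
contact_force: [-0.4, 0.1, 0.6]
finger_gap: 0.0171
```

Run:
```python
from h import *
s=r.observe();print(s['t'],s['ee_pos'],s['contact_force'])
print(Ro.from_euler('z',-.30824).apply(s['ee_pos']-[.57162,.07114,0]))
```

```text
7.9167 [0.56668938 0.07041725 0.06601241] [-0.36408787  0.07664811  0.56410377]
[-0.00491751  0.00080717  0.06601241]
```

Request:
play_rows:
  motion: "0 0 0 -0.0009 0 -0.007 -0.6;0 0 0 -0.0017 0 -0.014 -0.6;0 0 0 -0.0025 0 -0.021 -0.6;0 0 0 -0.0033 0 -0.027 -0.6;0 0 0 -0.0039 0 -0.032 -0.6;0 0 0 -0.0042 0 -0.036 -0.6;0 0 0 -0.0042 0 -0.04 -0.6;0 0 0 -0.0042 0 -0.044 -0.6;0 0 0 -0.0042 0 -0.047 -0.6;0 0 0 -0.0042 0 -0.05 -0.6;0 0 0 -0.0042 0 -0.05 -0.6;0 0 0 -0.0042 0 -0.05 -0.6"

```text
t: 8.92
ee_pos: [0.6136, 0.0854, 0.07]
tcp_rot: [-0.699, -0.108, 0.699, -0.108]
contact_force: [-1.1, -0.1, -0.0]
finger_gap: 0.0176
```

Request:
play_rows:
  motion: "0 0 0 0 0 0.005 -0.6;0 0 0 -0.015 0 0.01 -0.6;0 0 0 -0.035 0 0.015 -0.6;0 0 0 -0.06 0 0.03 -0.6;0 0 0 -0.08 0 0.045 -0.6;0 0 0 -0.1 0 0.06 -0.6;0 0 0 -0.1 0 0.06 -0.6;0 0 0 -0.1 0 0.06 -0.6"

```text
t: 9.58
ee_pos: [0.5563, 0.067, 0.1712]
tcp_rot: [0.7, 0.109, -0.698, 0.108]
contact_force: [-0.1, 0.6, -0.1]
finger_gap: 0.0173
```

Run:
```python
from h import *
s=r.observe();print(s['t'],s['ee_pos'],s['contact_force'])
w=read_camera('wrist')
d=cv2.resize(read_camera('side')[127:277,166:366],(400,300),interpolation=cv2.INTER_CUBIC)
cv2.imwrite('pics/f.png',cv2.vconcat([cv2.resize(w,(400,250)),d]))
```

```text
9.5833 [0.55630523 0.06695963 0.17116344] [-0.13727867  0.60782768 -0.0573465 ]
```

View pics/f.png

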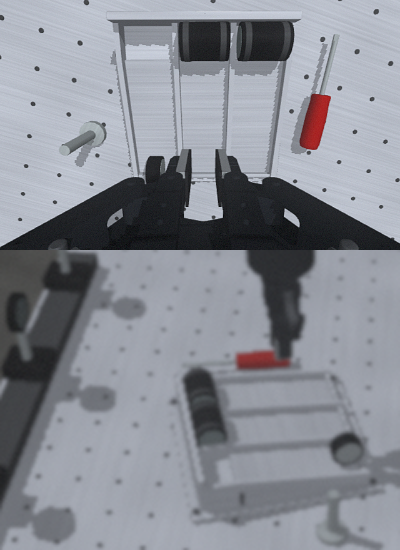

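Both tubes rest against the stop, at (205,42) and (265,42). The ring is still at the bottom, the post and driver are in place, and the arm is clear, so I'm handing the job in.

```bash
python3 -c "
from station import r
print(r.close_job())"
```

```text
the job is handed in; nothing more can be done
None
```

Both lens tubes are in the seat against the end stop, and the job is handed in. I rolled them up one at a time with the partly closed fingertips, first the one in the −64 mm lane, then the one in the middle lane. It took about 9.6 s of the 48 s allowed.

- **Seating:** the last wrist and side pictures show both tubes resting against the stop. The first was still there after the second push.
- **Surroundings:** the ring is still at the low lip, and the post and driver look unmoved. I did not re-check the lens case, mirror mount, bottle, bin or mouse, but the arm never went near them.
- **Forces:** the readings at the end of each move stayed below about 3 N, and the arm was clear of everything at hand-in.
- **Calibration:** the fixture pose fit disagreed by up to about 4 pixels at one base corner in the scene view. This did not affect the pushes.

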